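Pots out of their nests and onto their saucers

TASK

The fired flowerpots are back from the kiln in two nests, three round ones and two square ones. Take the nests apart and stand every pot upright in the middle of its own empty saucer, round on round and square on square, the smallest pot on the smallest saucer and so on up, with the sides of the square pots parallel to those of their saucers. Set them down gently and let go: unglazed clay chips if a pot is dropped or knocked over.

Things in the scene. Friction and masses are not known exactly. Their poses are not given: they have to be found in the camera images.
- round_small: Loose round terracotta flowerpot, the smallest of three, 50 mm high, open on top. Collar (its top 18 mm) 46 mm across, 8 mm thick, mouth 30 mm; below it the pot steps in to 37 mm and tapers to a 29 mm foot. Starts nested in the medium round pot (1.5 mm play), only its collar standing out on that rim; lift straight up. 70 g. Origin: centre of the underside, z up.
- round_medium: Loose round terracotta flowerpot, the middle one of three, 56 mm high, open on top. Collar (its top 18 mm) 56 mm across, 8 mm thick, mouth 40 mm; below it the pot steps in to 47 mm and tapers to a 36 mm foot. Starts nested in the large round pot (1.5 mm play), only its collar standing out on that rim; lift straight up. 100 g. Origin: centre of the underside, z up.
- round_large: Loose round terracotta flowerpot, the largest of three, 62 mm high, open on top. Collar (its top 18 mm) 66 mm across, 8 mm thick, mouth 50 mm; below it the pot steps in to 57 mm and tapers to a 44 mm foot. Stands on the table at the bottom of the round nest (98 mm high in all). 140 g. Origin: centre of the underside, z up.
- square_small: Loose square terracotta flowerpot, the smaller of two, 52 mm high, open on top. Collar (its top 18 mm) 54 mm square, 8 mm thick, mouth 38 mm; below it the pot steps in to 45 mm and tapers to a 34 mm foot. Starts nested in the large square pot (1.5 mm play), only its collar standing out on that rim; lift straight up. 110 g. Origin: centre of the underside, z up; x, y square to the sides.
- square_large: Loose square terracotta flowerpot, the larger of two, 58 mm high, open on top. Collar (its top 18 mm) 64 mm square, 8 mm thick, mouth 48 mm; below it the pot steps in to 55 mm and tapers to a 46 mm foot. Stands on the table at the bottom of the square nest (76 mm high in all). 160 g. Origin: centre of the underside, z up; x, y square to the sides.
- saucer_round_small: Loose round terracotta saucer, the smallest of the three round ones, for the small round pot: 58 mm across, 14 mm high, with a flat well 46 mm across whose floor is 6 mm above the underside. Origin: centre of the underside, z up.
- saucer_round_medium: Loose round terracotta saucer, the middle one of the three round ones, for the medium round pot: 69 mm across, 14 mm high, with a flat well 56 mm across whose floor is 6 mm above the underside. Origin: centre of the underside, z up.
- saucer_round_large: Loose round terracotta saucer, the largest of the three round ones, for the large round pot: 80 mm across, 14 mm high, with a flat well 66 mm across whose floor is 6 mm above the underside. Origin: centre of the underside, z up.
- saucer_square_small: Loose square terracotta saucer, the smaller of the two square ones, for the small square pot: 66 x 66 mm, 14 mm high, with a flat well 54 x 54 mm whose floor is 6 mm above the underside. Origin: centre of the underside, z up; x and y point square to the sides.
- saucer_square_large: Loose square terracotta saucer, the larger of the two square ones, for the large square pot: 80 x 80 mm, 14 mm high, with a flat well 66 x 66 mm whose floor is 6 mm above the underside. Origin: centre of the underside, z up; x and y point square to the sides.
Mind the look-alikes: they are no part of the job. What is shaped like the round_large but pink is not meant.

How it is judged:
By the outcome, as a careful person would: the job done as asked, in the order asked, and still so for the second after the job is handed in, with the robot touching nothing.
It also fails if it takes over 128 s, if anything falls off the work surface, if the arm or the gripper's body presses on something with over 40 N, if the wrist force passes 120 N, or if a joint passes its speed limit or range.

ROBOT

A 6-joint arm with a two-finger parallel gripper is mounted at the origin on the work surface. World frame = base frame: x ahead of the robot, y to its left, z up, the work surface at z = 0. Lengths are in mm, angles in degrees, forces in N, time in s.
With the tool pointing down it reaches from about 325 to 900 mm from the base axis. Payload 6.1 kg.
Tool frame: the origin (TCP) lies between the finger pads; the fingertips stand 19 mm ahead of it and the grasp point (between the pads) is the TCP (ctrl.nose_length is the distance from the TCP to the fingertips, in mm); z points along the fingers, y is the line along which they close (so a half turn about z gives the same grasp; the last joint's range is limited). The gripper opens to 87 mm and grips with 3 to 60 N. Pads are 19 mm wide; open, the fingers measure 117 mm over their backs; the gripper's body (75 mm by 190 mm) begins 51 mm behind the grasp point.
Start: joints at [-75.923, 12.628, 87.462, -0, 79.91, -7.225], TCP at [227.051, -582.292, 241.538] pointing down, gripper open.
Joint ranges: [-170.65, 170.65], [-52.31, 119.04], [5.05, 147.46], [-71.25, 251.25], [11.57, 151.72], [-153.62, 153.62]. Speed limits (degrees/s): [147.25, 147.25, 172.46, 180, 180, 180].

INTERFACE

Orientations are given as [roll, pitch, yaw] about the fixed x, y, z axes, in that order (R = Rz(yaw) Ry(pitch) Rx(roll)).
In Python, from station import ctrl, viewer, finish_job gives the robot as it stands.
- The arm moves only by the shell command python3 -m handwheel 'ROWS'. ROWS is JSON, a list that holds one entry, the list of rows, each a list of 7 numbers: the shift along the tool's x, y, z in cm, then the turn, a rotation vector about the tool's x, y, z in rad, then the opening, from 0 (shut) to 1 (fully open). In form: [[[dx, dy, dz, ax, ay, az, jaw], ...]]. A call has 1 to 20 rows; each row shifts and turns the commanded pose from where the row before left it, along the tool's axes as they then stand; what a row does not reach is not made up. A row lasts 1/8 s, in which the tool goes at most 62.5 mm and 10.7 degrees, less where a joint would pass 70% of its speed; a pose out of reach is approached as far as the arm can. A call with a gripper value outside its range is refused whole. The fingers move at their own pace and stop on an object; the grip force is fixed at half the most. Time passes only in rows, so rows that do not move let the fingers close. It gives the time, the measured TCP pose, the force, the opening and the grip force at its end, in the units of the state.
- ctrl.sense(): the state, without advancing time (a new reading comes with each control period).
- viewer.read_camera(name): name is "side" or "top" or "wrist"; returns a dict with "image" (420x560x3 uint8, red, green, blue), "fx", "fy", "cx", "cy" (pixels), "dist" ([k1, k2, p1, p2, k3] as OpenCV has them; the pictures are not rectified), "T" (4x4, takes a point from camera to world coordinates); the wrist camera has in their place "mount" (4x4, takes a point from camera to tool coordinates, whose origin is the TCP and whose axes are the flange's). Camera axes: x right, y up, looking along -z (the intrinsics and any distortion apply to the point x, -y, -z); pixel columns grow to the right and rows downward; lengths in mm; the calibration is good to about 2 mm. A picture is of the moment at which its call begins: read the wrist's pose just before it. There is no depth.
- finish_job(): hands the job in; it is judged then, once.
Trained networks look in the newest picture that a camera, given by its name, has taken for a name from the list of things; names that differ only in an ending like _2 or _b are one class to them, and where a whole thing is asked for, a point or a joint stands for the part that bears it (a point fixed in the world has none). Each returns a list of dicts, best first, with "confidence" (0 to 1); they miss things now and then, are a little off and sometimes report something else, mostly with a low value. They report only what shows in the picture. A call takes as long as a camera call. They do not tell look-alikes from the thing itself.
- viewer.search_frame(camera, target): "box" ([left, top, width, height] in pixels, round what is visible of it).
- viewer.tip_of(camera, target): "pixel" ([column, row] in pixels: a listed point, or the origin of a listed thing).
The state is a dict: "t": time; "joint_pos": joint angles; "qd": joint speeds; "effort": joint torques, N m; "tool_pos": TCP position; "orientation": TCP orientation; "wrist_force": force on the tool from outside, world axes, zero at the start; "ft_torque": the same for the moment, N m; "finger_gap": opening from 0.0 (shut) to 1.0 (fully open); "grasp_force": force on a finger pad.
Only numpy, scipy, OpenCV 4.12 (cv2) and the standard library are available. Lean on these libraries where they do the work, as an engineer would, in place of code of your own. Each camera call takes 0.05 s, during which the arm holds its last target. There are 200 camera calls.

## Working session

There is one attempt and no reset: what is moved stays moved. The work goes in short steps, Python scripts to look and compute and a shell command to move; the robot and the scene stay as the last step left them, time stands still between calls to the robot, and variables do not carry over. Pictures are saved under pics/ and viewed, at most 14 in all, crops included, and the job is handed in when it is done.

```bash
ls; mkdir -p pics; python3 - <<'E'
from station import ctrl, viewer
import cv2
for c in ["top","side"]:
    d=viewer.read_camera(c); cv2.imwrite(f"pics/{c}0.png",d["image"][:,:,::-1])
    print(c,d["fx"],d["fy"],d["cx"],d["cy"],d["dist"],d["T"])
    for n in "round_small round_medium round_large square_small square_large saucer_round_small saucer_round_medium saucer_round_large saucer_square_small saucer_square_large".split():
        print(n,[(b["box"],round(b["confidence"],2)) for b in viewer.search_frame(c,n)][:4])
d=viewer.read_camera("wrist");print(d["mount"],d["fx"],d["cx"],d["cy"],d["dist"])
print(ctrl.sense(), ctrl.nose_length)
E
```

```text
pics
top 473.7363205227209 473.7363205227209 281.22893274907784 216.70091759668685 [-0.12953346  0.          0.          0.          0.        ] [[-2.80802858e-03  9.98275743e-01 -5.86315255e-02  4.06422620e+02]
 [-9.99977134e-01 -2.44244439e-03  6.30601675e-03 -5.40040473e+01]
 [ 6.15193932e-03  5.86478923e-02  9.98259775e-01  1.13223972e+03]
 [ 0.00000000e+00  0.00000000e+00  0.00000000e+00  1.00000000e+00]]
round_small [([376.3, 234.5, 22.0, 21.0], 0.85)]
round_medium [([376.3, 231.6, 12.7, 28.4], 0.57)]
round_large [([414.3, 238.2, 30.9, 26.8], 0.96), ([370.7, 236.8, 11.5, 19.5], 0.67), ([390.5, 277.6, 31.4, 29.7], 0.62), ([319.8, 234.5, 29.0, 31.5], 0.57)]
square_small [([294.5, 194.3, 22.0, 29.4], 0.69)]
square_large [([291.5, 191.7, 29.9, 32.5], 0.61)]
saucer_round_small [([252.2, 142.4, 23.5, 19.3], 0.71), ([195.4, 199.7, 29.2, 27.8], 0.71)]
saucer_round_medium [([194.7, 201.6, 30.9, 26.8], 0.82)]
saucer_round_large [([128.3, 142.2, 32.1, 34.1], 0.78), ([122.5, 239.2, 44.9, 40.8], 0.26)]
saucer_square_small [([351.9, 153.6, 25.6, 30.9], 0.64)]
saucer_square_large [([123.7, 23
[... 1519 characters left out ...]
0.        ]
{'t': 1.15, 'joint_pos': array([-7.59222859e+01,  1.26279678e+01,  8.74619243e+01, -2.76525966e-04,
        7.99087073e+01, -7.22377965e+00]), 'qd': array([-0.12178251,  0.18526807, -0.06508026, -0.04199281, -0.10658605,
       -0.03319363]), 'effort': array([-1.15380531e-03, -4.94574773e+01, -3.87712705e+01,  7.01432792e-02,
        4.69011941e-02, -4.58697298e-05]), 'tool_pos': array([ 227.05525508, -582.30095785,  241.53864741]), 'orientation': array([1.79998645e+02, 4.46201169e-04, 2.13015422e+01]), 'wrist_force': array([0.32017515, 0.40302667, 0.63977541]), 'ft_torque': array([-0.04508441,  0.03360886,  0.02383989]), 'grasp_force': 0.0, 'finger_gap': 0.9991267974169122} 19.0
```

```bash
python3 - <<'E'
import cv2
a=cv2.imread("pics/top0.png"); cv2.imwrite("pics/top0c.png",cv2.resize(a[110:320,90:480],None,fx=2,fy=2,interpolation=cv2.INTER_CUBIC))
E
```

```text
(no output)
```

View pics/top0c.png

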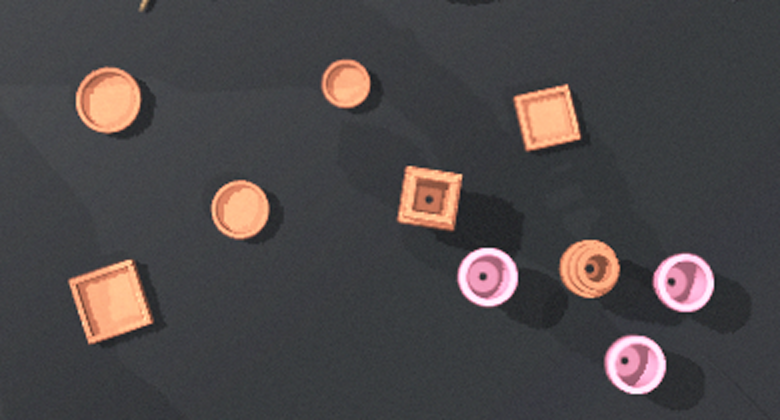

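View pics/side0.png

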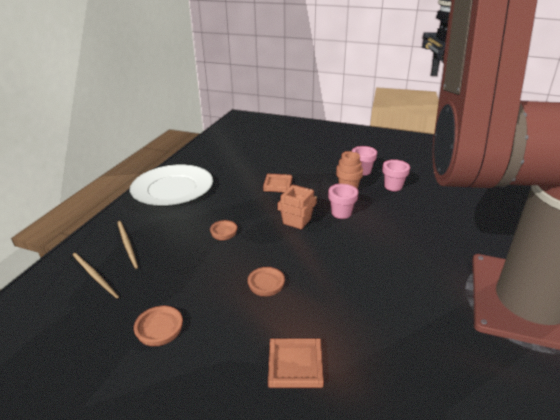

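The top picture shows the orange round nest at crop (590,268), with three pink decoys around it, and the square nest at (430,198). The saucers are: round small (346,83), round medium (240,209), round large (108,100), square small (547,118) and square large (110,302). The side picture agrees with this.

```bash
cat > h.py <<'E'
import numpy as np, cv2
from station import ctrl, viewer
from scipy.spatial.transform import Rotation as Ro
def shot(c):
    s=ctrl.sense(); d=viewer.read_camera(c)
    if c=="wrist":
        T=np.eye(4); T[:3,:3]=Ro.from_euler("xyz",s["orientation"],degrees=True).as_matrix(); T[:3,3]=s["tool_pos"]
        d["T"]=T@np.array(d["mount"])
    d["T"]=np.array(d["T"]); d["K"]=np.array([[d["fx"],0,d["cx"]],[0,d["fy"],d["cy"]],[0,0,1.]]); return d
def p2w(d,px,z):
    u=cv2.undistortPoints(np.float64(px).reshape(-1,1,2),d["K"],np.float64(d["dist"])).reshape(-1,2)
    r=np.c_[u[:,0],-u[:,1],-np.ones(len(u))]@d["T"][:3,:3].T; o=d["T"][:3,3]
    return o+r*((z-o[2])/r[:,2])[:,None]
def mask(d,lo=3,hi=17,s=90,v=60):
    h=cv2.cvtColor(d["image"],cv2.COLOR_RGB2HSV)
    return cv2.morphologyEx(cv2.inRange(h,(lo,s,v),(hi,255,255)),cv2.MORPH_OPEN,np.ones((3,3)))
def blobs(d,z,amin=150,**k):
    "outer contours of orange things, projected on height z: centre, minAreaRect size/angle"
    for c in cv2.findContours(mask(d,**k),cv2.RETR_EXTERNAL,cv2.CHAIN_APPROX_NONE)[0]:
        if cv2.contourArea(c)<amin: continue
        w=p2w(d,c,z)[:,:2].astype(np.float32); h=cv2.convexHull(w); m=cv2.moments(h)
        (rc,sz,a)=cv2.minAreaRect(w)
        print("px",c.reshape(-1,2).mean(0).round(),"cen",np.round([m["m10"]/m["m00"],m["m01"]/m["m00"]],1),"rect",np.round(rc,1),np.round(sz,1),round(a,1),"eqdiam",round(2*np.sqrt(m["m00"]/np.pi),1))
E
python3 - <<'E'
from h import *
d=shot("top"); blobs(d,14)
E
```

```text
px [530. 408.] cen [  -5.  -681.8] rect [ 2.000e-01 -6.745e+02] [172.2  64.5] 85.4 eqdiam 105.8
px [553. 381.] cen [  59.9 -732.9] rect [  59.2 -729.7] [67.7 47.4] 2.1 eqdiam 56.5
px [192. 390.] cen [ 58.5 148.2] rect [ 59.1 149.4] [136.7  56.4] 3.1 eqdiam 94.7
px [279. 381.] cen [ 84.6 -53.9] rect [ 93.4 -56. ] [199.7  75.3] 38.5 eqdiam 114.3
px [145. 260.] cen [369.2 262.9] rect [369.3 263. ] [82.5 84.3] 19.0 eqdiam 93.0
px [384. 244.] cen [ 406.8 -305.9] rect [ 406.6 -306.3] [69.9 66.5] 89.5 eqdiam 70.0
px [210. 214.] cen [477.9 108.3] rect [477.8 107.8] [69.  66.7] 0.3 eqdiam 68.5
px [305. 209.] cen [ 490.8 -115.9] rect [ 490.9 -116. ] [69.3 68.8] 80.4 eqdiam 76.9
px [363. 169.] cen [ 587.  -257.6] rect [ 587.4 -257.7] [69.3 70.5] 12.5 eqdiam 78.0
px [144. 160.] cen [610.6 269.6] rect [609.9 269.4] [79.2 78.1] 89.5 eqdiam 79.6
px [262. 151.] cen [628.5 -16.8] rect [628.4 -16.7] [55.  55.8] 89.9 eqdiam 57.7
px [223.  18.] cen [966.8  76.8] rect [958.6  84.6] [ 35.4 118.2] 17.2 eqdiam 55.5
px [485.   7.] cen [1003.7 -628.9] rect [ 991.3 -595.4] [ 90.5 428.2] 3.9 eqdiam 176.8
px [311.  11.] cen [ 985.4 -137.4] rect [ 983.6 -139.4] [40.2 65.8] 89.3 eqdiam 54.3
```

```bash
python3 -m handwheel '[[[0,0,0,0,0,0.124,1],[0,0,0,0,0,0.124,1],[0,0,0,0,0,0.124,1],[2.9,-4.7,0,0,0,0,1],[2.9,-4.7,0,0,0,0,1],[2.9,-4.7,0,0,0,0,1],[2.9,-4.7,0,0,0,0,1],[2.9,-4.7,0,0,0,0,1],[2.9,-4.7,0,0,0,0,1],[0,0,0,0,0,0,1],[0,0,0,0,0,0,1]]]'
python3 - <<'E'
from h import *
d=shot("wrist"); cv2.imwrite("pics/w1.png",d["image"][:,:,::-1]); print(ctrl.sense()["tool_pos"],ctrl.sense()["orientation"]); blobs(d,14,300)
E
```

```text
t: 2.58
tool_pos: [401.1, -300.6, 241.7]
orientation: [180.0, 0.0, 0.0]
wrist_force: [-0.4, -0.4, 0.8]
finger_gap: 1.002
grasp_force: 0.0
[ 400.78816185 -301.02533744  241.60934129] [ 1.79970643e+02  1.05197584e-02 -3.21426189e-02]
px [277. 192.] cen [ 387.7 -295.6] rect [ 387.8 -296. ] [38.1 39.6] 0.1 eqdiam 39.7
px [286. 173.] cen [ 404.3 -307. ] rect [ 407.3 -308.8] [69.  45.2] 53.3 eqdiam 55.9
px [ 91. 106.] cen [491.2 -77.7] rect [491.2 -77.8] [47.2 47.5] 80.7 eqdiam 53.1
px [120. 113.] cen [ 484.4 -109.8] rect [ 487.1 -106. ] [76.9 75.5] 78.8 eqdiam 76.0
px [223.  22.] cen [ 578.4 -238.3] rect [ 579.1 -238.5] [45.6 11.5] 13.0 eqdiam 24.6
```

View pics/w1.png

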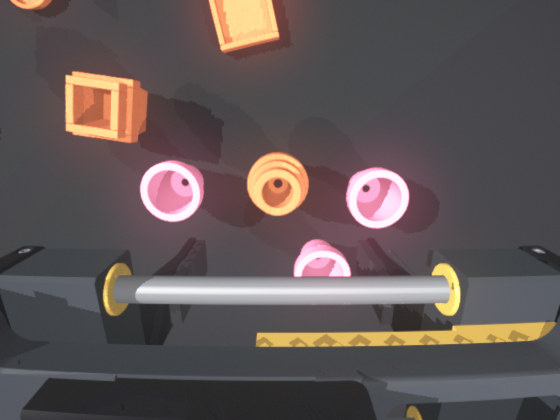

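```bash
cat >> h.py <<'E'
from scipy.ndimage import map_coordinates
from scipy.optimize import minimize
def proj(d,P):
    F=np.diag([1,-1,-1,1.])@np.linalg.inv(d["T"])
    return cv2.projectPoints(P,cv2.Rodrigues(F[:3,:3])[0],F[:3,3],d["K"],np.float64(d["dist"]))[0].reshape(-1,2)
def curve(kind,h,z,x,y,a=0,n=160):
    if kind=="r":
        t=np.linspace(0,2*np.pi,n); q=h*np.c_[np.cos(t),np.sin(t)]
    else:
        s=np.linspace(-.95,.95,n//4)*h; o=np.full_like(s,h)
        q=np.r_[np.c_[s,o],np.c_[s,-o],np.c_[o,s],np.c_[-o,s]]; c,s_=np.cos(np.radians(a)),np.sin(np.radians(a)); q=q@np.array([[c,s_],[-s_,c]])
    return np.c_[q+[x,y],np.full(len(q),z)]
def fit(d,kind,rings,x,y,a=0,R=8,maskrow=None):
    g=cv2.GaussianBlur(d["image"],(0,0),1.0).astype(np.float32)
    m=np.sqrt(sum(cv2.Sobel(g,cv2.CV_32F,i,1-i)**2 for i in (0,1)).sum(2)); m=np.minimum(m,np.percentile(m,98))
    def f(v):
        p=np.vstack([proj(d,curve(kind,h,z,v[0],v[1],v[2] if kind=="s" else 0)) for h,z in rings])
        return -map_coordinates(m,[p[:,1],p[:,0]],order=1).mean()
    av=[0] if kind=="r" else a+np.arange(-8,9,4)
    g0=min(([x+i,y+j,b] for i in np.arange(-R,R+1,2) for j in np.arange(-R,R+1,2) for b in av),key=f)
    r=minimize(f,g0 if kind=="s" else g0[:2],method="Nelder-Mead",options=dict(initial_simplex=np.array([g0]*4)[:,:3]+np.r_[np.zeros((1,3)),np.eye(3)*1.5] if kind=="s" else np.array([g0[:2]]*3)+np.array([[0,0],[1.5,0],[0,1.5]])))
    return r.x.round(2),round(-r.fun,1)
M=dict(RN=("r",[(23,98),(28,80),(33,62),(15,98)]),RM=("r",[(28,80),(33,62),(20,80)]),RL=("r",[(33,62),(25,62)]),SN=("s",[(27,76),(32,58),(19,76)]),SL=("s",[(32,58),(24,58)]),
 srs=("r",[(29,14),(23,14)]),srm=("r",[(34.5,14),(28,14)]),srl=("r",[(40,14),(33,14)]),sss=("s",[(33,14),(27,14)]),ssl=("s",[(40,14),(33,14)]))
def draw(d,items,name,crop=None):
    im=d["image"][:,:,::-1].copy()
    im=cv2.resize(im,None,fx=3,fy=3,interpolation=cv2.INTER_CUBIC)
    for k,v in items:
        for h,z in M[k][1]:
            p=proj(d,curve(M[k][0],h,z,*v)); 
            for q in p*3+1: cv2.circle(im,(int(round(q[0])),int(round(q[1]))),0,(255,255,0),-1)
    if crop: c=[3*i for i in crop]; im=im[c[1]:c[3],c[0]:c[2]]
    cv2.imwrite(name,im)
E
python3 - <<'E'
from h import *
d=shot("top"); it=[]
for k,x,y,a in [("RN",400,-298,0),("SN",480,-112,-10),("srs",628,-17,0),("srm",478,108,0),("srl",610,270,0),("sss",587,-258,12),("ssl",369,263,19)]:
    v,s=fit(d,*M[k],x,y,a); print("top",k,v,s); it.append((k,v))
draw(d,it,"pics/t1.png",(290,140,450,290))
d=shot("wrist"); iw=[]
for k,v in it[:2]:
    v,s=fit(d,*M[k],*v); print("wrist",k,v,s); iw.append((k,v))
draw(d,iw,"pics/w1f.png",(60,60,320,230))
E
```

```text
top RN [ 415.74 -321.31] 105.2
top SN [ 488.65 -113.52   -9.05] 338.9
top srs [627.05 -18.15] 274.9
top srm [477.84 106.87] 261.4
top srl [610.18 270.67] 256.9
top sss [ 587.3  -258.64   12.14] 254.6
top ssl [369.39 264.84  18.76] 273.1
wrist RN [ 407.1  -309.79] 115.7
wrist SN [ 488.69 -115.4    -9.22] 274.0
```

View pics/w1f.png

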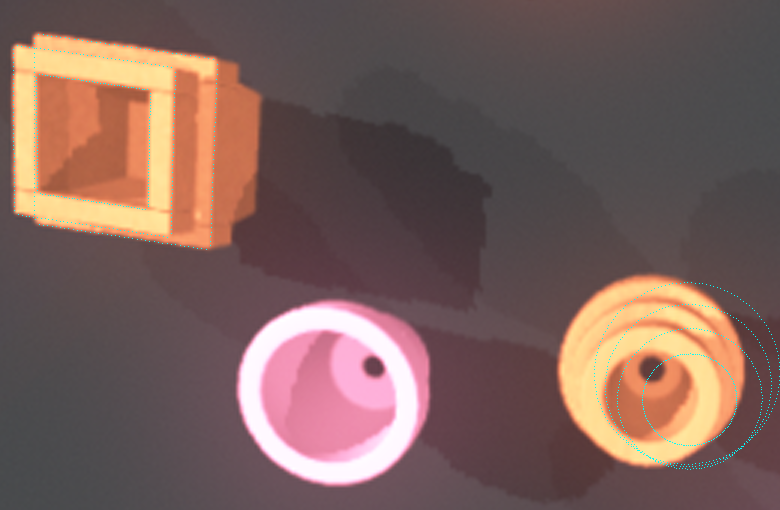

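View pics/t1.png

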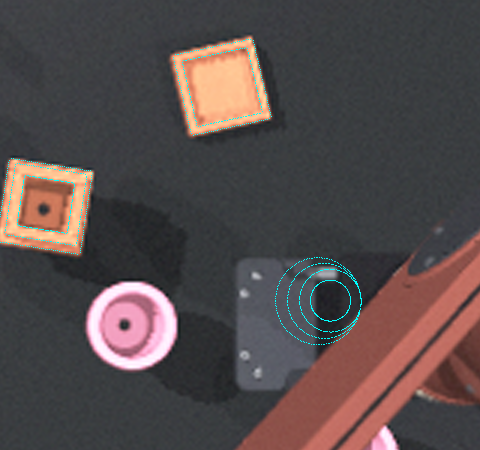

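The square fits lie on the edges. The round fit was wrong because the arm covers that nest in the second top view, so I'll refit from the first top picture.

```bash
python3 - <<'E'
from h import *
d=shot("top"); d["image"]=cv2.imread("pics/top0.png")[:,:,::-1].copy()
for x,y in ((400,-298),(398,-292)): print("top",fit(d,*M["RN"],x,y,R=6))
for k,x,y,a in [("SN",488,-114,-9),("sss",587,-258,12)]: print(k,fit(d,*M[k],x,y,a))
d=shot("wrist"); v=fit(d,*M["RN"],398,-296,R=6); print(v)
draw(d,[("RN",v[0])],"pics/w1g.png",(200,130,340,230))
E
```

```text
top (array([ 407.45, -296.54]), np.float64(301.1))
top (array([ 407.45, -296.54]), np.float64(301.1))
SN (array([ 488.64, -113.61,   -9.1 ]), np.float64(349.7))
sss (array([ 587.4 , -258.49,   12.44]), np.float64(267.9))
(array([ 399.18, -295.71]), np.float64(125.1))
```

View pics/w1g.png

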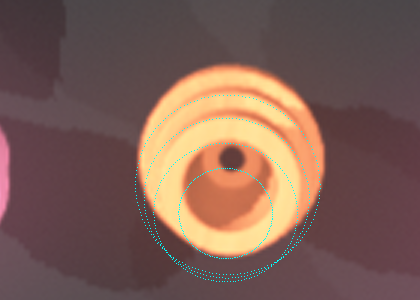

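```bash
python3 - <<'E'
from h import *
d=shot("wrist")
for v in ((407,-297),(405,-299)): print("RN0",fit(d,*M["RN"],*v,R=6))
print("SN0",fit(d,*M["SN"],488.6,-114,-9,R=4)); print(ctrl.sense()["joint_pos"])
E
python3 -m handwheel '[[[0,0,0,0,0,-0.1745,1],[0,0,0,0,0,-0.1745,1],[0,0,0,0,0,-0.1745,1],[0,0,0,0,0,-0.1745,1],[0,0,0,0,0,-0.1745,1],[0,0,0,0,0,-0.1745,1],[0,0,0,0,0,-0.1745,1],[0,0,0,0,0,-0.1745,1],[0,0,0,0,0,-0.1745,1],[0,0,0,0,0,0,1],[0,0,0,0,0,0,1]]]'
python3 - <<'E'
from h import *
d=shot("wrist"); v=[]
for k,*q in (("RN",407,-297),("RN",405,-299),("SN",488.6,-114,-9)):
    r=fit(d,*M[k],*q,R=6); print(k,r); v.append((k,r[0]))
draw(d,v[1:],"pics/w2.png",(140,20,400,220))
E
```

```text
RN0 (array([ 407.57, -296.83]), np.float64(251.7))
RN0 (array([ 407.57, -296.83]), np.float64(251.7))
SN0 (array([ 488.7 , -115.42,   -9.21]), np.float64(274.0))
[-4.59623705e+01 -4.52530789e+00  1.05564059e+02 -3.36134861e-03
  7.89713188e+01  4.41526690e+01]
t: 4.25
tool_pos: [400.9, -300.6, 241.5]
orientation: [-180.0, -0.0, 89.7]
wrist_force: [-0.5, 0.1, -0.1]
finger_gap: 1.001
grasp_force: 0.0
RN (array([ 407.91, -296.95]), np.float64(243.4))
RN (array([ 407.91, -296.95]), np.float64(243.4))
SN (array([ 488.72, -114.75,   -9.14]), np.float64(128.4))
```

View pics/w2.png

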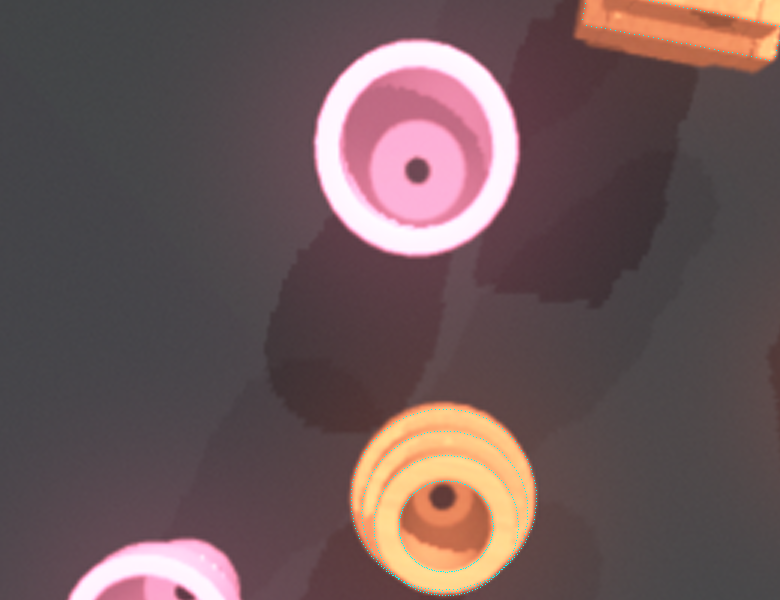

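The wrist fits at both yaws agree: round nest (407.7,-296.9), square nest (488.7,-115.0, -9.2°). Next I grip the small round pot by its collar.

```bash
python3 -m handwheel '[[[0.37,0.68,4,0,0,0,1],[0,0,5,0,0,0,1],[0,0,3.5,0,0,0,1],[0,0,1.5,0,0,0,1],[0,0,0,0,0,0,1],[0,0,0,0,0,0,1]]]'; python3 -m handwheel '[[[0,0,0,0,0,0,0.4],[0,0,0,0,0,0,0.4],[0,0,0,0,0,0,0.4],[0,0,0,0,0,0,0.4],[0,0,0,0,0,0,0.4],[0,0,0,0,0,0,0.4]]]'
```

```text
t: 5.05
tool_pos: [408.9, -297.6, 103.3]
orientation: [179.9, 0.1, 89.9]
wrist_force: [0.3, 0.9, 1.1]
finger_gap: 1.002
grasp_force: 0.0
t: 5.8
tool_pos: [407.8, -296.6, 101.5]
orientation: [-180.0, -0.0, 90.0]
wrist_force: [-0.8, -0.3, 0.4]
finger_gap: 0.514
grasp_force: 30.0
```

```bash
python3 -m handwheel '[[[0,0,-0.5,0,0,0,0.4],[0,0,-1.5,0,0,0,0.4],[0,0,-2.5,0,0,0,0.4],[0,0,-3,0,0,0,0.4],[0,0,-2.5,0,0,0,0.4],[2,2,0,0,0,0,0.4],[3.5,3.5,0,0,0,0,0.4],[4,4,0,0,0,0,0.4],[4,4,0,0,0,0,0.4],[4,4,0,0,0,0,0.4],[3.2,3,0,0,0,0,0.4],[2,1.5,0,0,0,0,0.4],[0,0,0,0,0,0,0.4],[0,0,0,0,0,0,0.4]]]'
python3 - <<'E'
from h import *
d=shot("wrist"); v=[]
print(ctrl.sense()["tool_pos"],ctrl.sense()["orientation"])
for k,*q in (("srs",627,-18),("srm",478,107)):
    r=fit(d,*M[k],*q,R=4); print(k,r); v.append((k,r[0]))
r=("RM",fit(shot("top"),*M["RM"],407.6,-297,R=4)[0]);print(r)
draw(d,v,"pics/w3.png",(140,60,400,260))
E
```

```text
t: 7.55
tool_pos: [627.4, -70.6, 201.7]
orientation: [-180.0, 0.0, 89.9]
wrist_force: [-0.2, 0.0, -0.7]
finger_gap: 0.519
grasp_force: 30.0
[627.32590821 -70.86167939 201.68854736] [-1.79973721e+02  2.41174010e-02  8.99058185e+01]
srs (array([630.  , -16.59]), np.float64(208.7))
srm (array([479.8 , 107.73]), np.float64(118.8))
('RM', array([ 406.83, -296.51]))
```

View pics/w3.png

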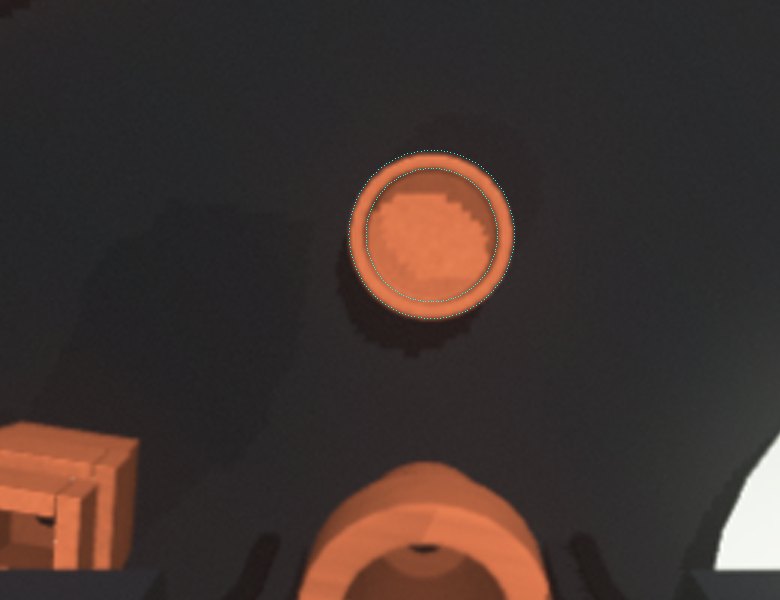

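```bash
python3 -m handwheel '[[[0,0.1,3,0,0,0,0.4],[0,0.1,4,0,0,0,0.4],[0,0,2.5,0,0,0,0.4],[0,0,0,0,0,0,0.4],[0,0,0,0,0,0,0.4]]]'
python3 - <<'E'
from h import *
d=shot("wrist"); print(ctrl.sense()["tool_pos"],ctrl.sense()["orientation"],fit(d,*M["srs"],629,-17,R=4))
E
```

```text
t: 8.28
tool_pos: [630.6, -70.6, 108.0]
orientation: [179.9, 0.0, 89.9]
wrist_force: [0.2, 0.1, -0.7]
finger_gap: 0.514
grasp_force: 30.0
[631.09296203 -70.55146148 108.58263704] [1.79834521e+02 4.36555933e-02 8.99314130e+01] (array([629.85, -16.94]), np.float64(222.0))
```

```bash
python3 -m handwheel '[[[0,0,0,0,0,0,0.4],[0,0,0,0,0,0,0.4]]]'
python3 - <<'E'
from h import *
for i in range(2):
    d=shot("wrist"); print(ctrl.sense()["tool_pos"],ctrl.sense()["orientation"],fit(d,*M["srs"],629,-17,R=4))
E
```

```text
t: 8.57
tool_pos: [630.6, -69.9, 107.7]
orientation: [179.9, 0.0, 90.0]
wrist_force: [-0.9, 0.5, -0.6]
finger_gap: 0.52
grasp_force: 30.0
[630.4208974  -69.81921024 107.37025702] [1.79933002e+02 1.57218930e-02 8.99739466e+01] (array([629.84, -16.93]), np.float64(221.9))
[630.28921974 -69.78028818 107.09709913] [1.79954218e+02 1.12708883e-02 8.99738625e+01] (array([629.46, -16.88]), np.float64(222.6))
```

```bash
python3 -m handwheel '[[[2.65,0,0,0,0,0,0.4],[2.65,0,0,0,0,0,0.4],[0,0,2,0,0,0,0.4],[0,0,1.5,0,0,0,0.4],[0,0,0.7,0,0,0,0.4],[0,0,0,0,0,0,0.4],[0,0,0,0,0,0,0.4],[0,0,0,0,0,0,0.4]]]'
```

```text
t: 9.68
tool_pos: [630.6, -17.0, 65.3]
orientation: [179.9, 0.0, 90.0]
wrist_force: [0.3, 0.2, 0.0]
finger_gap: 0.524
grasp_force: 30.0
```

```bash
python3 -m handwheel '[[[0,-0.1,0.2,0,0,0,0.4],[0,0,0.2,0,0,0,0.4],[0,0,0.1,0,0,0,0.4],[0,0,0.05,0,0,0,0.4],[0,0,0,0,0,0,0.4],[0,0,0,0,0,0,0.4],[0,0,0,0,0,0,0.4]]]'
```

```text
t: 10.55
tool_pos: [629.0, -16.7, 59.5]
orientation: [-180.0, 0.0, 90.0]
wrist_force: [-4.1, -0.3, 4.6]
finger_gap: 0.52
grasp_force: 30.0
```

```bash
python3 -m handwheel '[[[0,0,0,0,0,0,0.65],[0,0,0,0,0,0,0.8],[0,0,0,0,0,0,1],[0,0,0,0,0,0,1],[0,0,-2,0,0,0,1],[0,0,-4,0,0,0,1],[0,0,-5,0,0,0,1],[-2,-1,-3,0,0,0,1],[-4,-3,0,0,0,0,1],[0,0,0,0,0,0,1],[0,0,0,0,0,0,1],[0,0,0,0,0,0,1]]]'
cat >> h.py <<'E'
M.update(prs=("r",[(23,56),(15,56)]),prm=("r",[(28,62),(20,62)]),prl=("r",[(33,68),(25,68)]),pss=("s",[(27,58),(19,58)]),psl=("s",[(32,64),(24,64)]))
E
python3 - <<'E'
from h import *
d=shot("wrist"); v=[]
for k in ("prs","srs"): 
    r=fit(d,*M[k],629.4,-17,R=4); print(k,r); v.append((k,r[0]))
draw(d,v,"pics/w4.png",(200,80,420,250))
E
```

```text
t: 12.05
tool_pos: [589.5, -76.0, 199.3]
orientation: [180.0, -0.0, 90.0]
wrist_force: [-0.5, 0.3, -0.4]
finger_gap: 1.002
grasp_force: 0.0
prs (array([629.17, -16.82]), np.float64(245.4))
srs (array([629.33, -16.93]), np.float64(196.2))
```

View pics/w4.png

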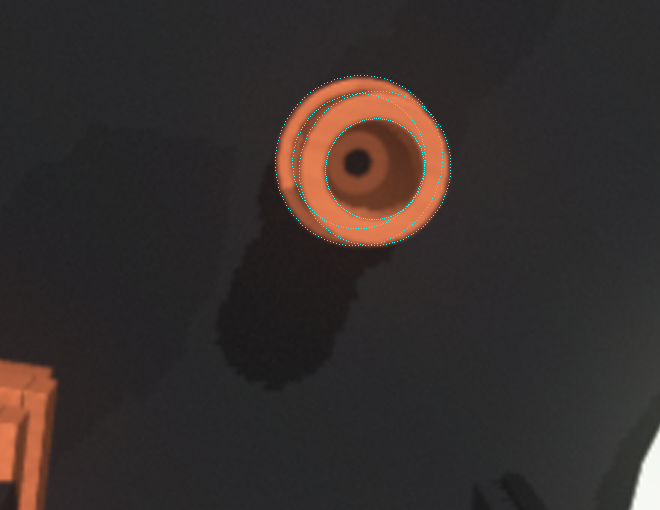

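The small round pot stands centred in its saucer, within 0.2 mm. Next is the medium one.

```bash
python3 -m handwheel '[[[-2,-1.7,0,0,0,0,1],[-4,-3.4,0,0,0,0,1],[-4.5,-3.7,0,0,0,0,1],[-4.5,-3.7,0,0,0,0,1],[-4,-3.4,0,0,0,0,1],[-3.1,-2.3,0,0,0,0,1],[0,0,0,0,0,0,1],[0,0,0,0,0,0,1],[0,0,0,0,0,0,1]]]'
python3 - <<'E'
from h import *
d=shot("wrist"); print(ctrl.sense()["tool_pos"],fit(d,*M["RM"],407.6,-296.9,R=4))
E
```

```text
t: 13.22
tool_pos: [407.7, -296.6, 198.9]
orientation: [-180.0, -0.0, 90.1]
wrist_force: [0.8, 0.3, 0.0]
finger_gap: 1.0
grasp_force: 0.0
[ 407.68022431 -296.62619124  198.94304294] (array([ 407.64, -296.76]), np.float64(259.1))
```

```bash
python3 -m handwheel '[[[0,0,4,0,0,0,1],[0,0,5,0,0,0,1],[0,0,2,0,0,0,1],[0,0,0.55,0,0,0,1],[0,0,0,0,0,0,1],[0,0,0,0,0,0,1],[0,0,0,0,0,0,1],[0,0,0,0,0,0,0.5],[0,0,0,0,0,0,0.5],[0,0,0,0,0,0,0.5],[0,0,0,0,0,0,0.5],[0,0,0,0,0,0,0.5]]]'
```

```text
t: 14.78
tool_pos: [406.9, -297.6, 83.5]
orientation: [180.0, -0.0, 90.0]
wrist_force: [0.3, 0.1, 0.2]
finger_gap: 0.636
grasp_force: 30.0
```

```bash
python3 -m handwheel '[[[0,0,-0.6,0,0,0,0.5],[0,0,-1.5,0,0,0,0.5],[0,0,-2.5,0,0,0,0.5],[0,0,-3.5,0,0,0,0.5],[0,0,-3.5,0,0,0,0.5],[2.4,0.5,0,0,0,0,0.5],[4.5,0.9,0,0,0,0,0.5],[5.5,1.2,0,0,0,0,0.5],[5.5,1.2,0,0,0,0,0.5],[5.5,1.2,0,0,0,0,0.5],[5,1,0,0,0,0,0.5],[4,0.7,0,0,0,0,0.5],[2,0.4,2,0,0,0,0.5],[0,0,3,0,0,0,0.5],[0,0,3,0,0,0,0.5],[0,0,0,0,0,0,0.5],[0,0,0,0,0,0,0.5],[0,0,0,0,0,0,0.5],[0,0,0,0,0,0,0.5]]]'
python3 - <<'E'
from h import *
d=shot("wrist"); print(ctrl.sense()["tool_pos"])
for z in ("srm",):print(fit(d,*M["srm"],478.8,107,R=4))
d=shot("wrist"); print(ctrl.sense()["tool_pos"]);print(fit(d,*M["srm"],478.8,107,R=4))
E
```

```text
t: 17.15
tool_pos: [478.9, 46.2, 120.8]
orientation: [179.9, 0.0, 90.0]
wrist_force: [-0.2, 0.6, -2.4]
finger_gap: 0.631
grasp_force: 30.0
[478.69949685  46.20201002 120.50101467]
(array([479.14, 108.93]), np.float64(207.9))
[478.52933147  46.23860826 120.25241155]
(array([479.18, 108.91]), np.float64(212.6))
```

```bash
python3 -m handwheel '[[[2.5,0,0,0,0,0,0.5],[3.76,0.07,0,0,0,0,0.5],[0,0,2,0,0,0,0.5],[0,0,2,0,0,0,0.5],[0,0,1,0,0,0,0.5],[0,0,0,0,0,0,0.5],[0,0,0,0,0,0,0.5],[0,0,0,0,0,0,0.5],[0,0,0,0,0,0,0.5]]]'
```

```text
t: 18.38
tool_pos: [479.2, 108.9, 70.1]
orientation: [179.9, -0.0, 90.0]
wrist_force: [1.0, 0.5, -0.9]
finger_gap: 0.635
grasp_force: 30.0
```

Target TCP z is 65.5; I'll lower it the rest of the way and let go.

```bash
python3 -m handwheel '[[[0,0,0.2,0,0,0,0.5],[0,0,0.15,0,0,0,0.5],[0,0,0.1,0,0,0,0.5],[0,0,0.05,0,0,0,0.5],[0,0,0,0,0,0,0.5],[0,0,0,0,0,0,0.5],[0,0,0,0,0,0,0.5]]]'
```

```text
t: 19.25
tool_pos: [478.8, 108.9, 65.4]
orientation: [-180.0, 0.0, 90.0]
wrist_force: [-4.8, -0.4, 8.4]
finger_gap: 0.631
grasp_force: 30.0
```

```bash
python3 -m handwheel '[[[0,0,0,0,0,0,0.72],[0,0,0,0,0,0,0.85],[0,0,0,0,0,0,1],[0,0,0,0,0,0,1],[0,0,-2,0,0,0,1],[0,0,-4,0,0,0,1],[0,0,-5,0,0,0,1],[-2,0,-3,0,0,0,1],[-4,-1,0,0,0,0,1],[0,0,0,0,0,0,1],[0,0,0,0,0,0,1],[0,0,0,0,0,0,1]]]'
python3 - <<'E'
from h import *
d=shot("wrist"); print(ctrl.sense()["tool_pos"])
for k in ("prm","srm"): print(k,fit(d,*M[k],479,109,R=4))
E
python3 -m handwheel '[[[-2,-0.3,0,0,0,0,1],[-4,-0.7,0,0,0,0,1],[-5.5,-1,0,0,0,0,1],[-5.5,-1,0,0,0,0,1],[-5.5,-1,0,0,0,0,1],[-5.5,-1,0,0,0,0,1],[-4,-0.7,0,0,0,0,1],[-2.5,-0.4,0,0,0,0,1],[0,0,0,0,0,0,1],[0,0,0,0,0,0,1],[0,0,0,0,0,0,1]]]'
python3 - <<'E'
from h import *
d=shot("wrist"); print(ctrl.sense()["tool_pos"],fit(d,*M["RL"],407.6,-296.9,R=4))
E
```

```text
t: 20.75
tool_pos: [468.7, 49.7, 204.1]
orientation: [-180.0, -0.0, 90.0]
wrist_force: [0.3, 0.8, -0.0]
finger_gap: 1.003
grasp_force: 0.0
[468.70705933  49.6824953  204.15064458]
prm (array([478.74, 110.14]), np.float64(245.0))
srm (array([478.34, 108.57]), np.float64(188.6))
t: 22.18
tool_pos: [408.0, -294.8, 204.4]
orientation: [-180.0, -0.0, 90.1]
wrist_force: [1.0, 0.3, -0.1]
finger_gap: 0.995
grasp_force: 0.0
[ 407.99683645 -294.95965851  204.52116843] (array([ 407.67, -296.17]), np.float64(295.3))
```

```bash
python3 -m handwheel '[[[-0.15,-0.03,4,0,0,0,1],[0,0,5,0,0,0,1],[0,0,4,0,0,0,1],[0,0,2.1,0,0,0,1],[0,0,0,0,0,0,1],[0,0,0,0,0,0,1],[0,0,0,0,0,0,1],[0,0,0,0,0,0,0.6],[0,0,0,0,0,0,0.6],[0,0,0,0,0,0,0.6],[0,0,0,0,0,0,0.6],[0,0,0,0,0,0,0.6]]]'
```

```text
t: 23.72
tool_pos: [407.4, -297.6, 53.7]
orientation: [180.0, 0.0, 90.0]
wrist_force: [0.5, -0.7, 3.2]
finger_gap: 0.751
grasp_force: 30.0
```

```bash
python3 -m handwheel '[[[0,0,-0.5,0,0,0,0.6],[0,0,-1.5,0,0,0,0.6],[0,0,-3,0,0,0,0.6],[0,0,-5,0,0,0,0.6],[0,0,-4.5,0,0,0,0.6],[2.5,1,0,0,0,0,0.6],[4.5,1.8,0,0,0,0,0.6],[5.5,2.3,0,0,0,0,0.6],[5.5,2.3,0,0,0,0,0.6],[5.5,2.3,0,0,0,0,0.6],[5.5,2.3,0,0,0,0,0.6],[5.5,2.3,0,0,0,0,0.6],[5.5,2.2,0,0,0,0,0.6],[4.5,1.8,0,0,0,0,0.6],[3.5,1.3,0,0,0,0,0.6],[2.2,0.8,3,0,0,0,0.6],[0,0,3,0,0,0,0.6],[0,0,2,0,0,0,0.6],[0,0,0,0,0,0,0.6]]]'
python3 -m handwheel '[[[0,0,0,0,0,0,0.6],[0,0,0,0,0,0,0.6],[0,0,0,0,0,0,0.6],[0,0,0,0,0,0,0.6]]]'
python3 - <<'E'
from h import *
for i in range(2):
    d=shot("wrist"); print(ctrl.sense()["tool_pos"],fit(d,*M["srl"],611,271,R=4))
E
```

```text
t: 26.1
tool_pos: [610.2, 203.8, 116.9]
orientation: [-179.8, 0.0, 90.0]
wrist_force: [0.8, -0.0, -1.6]
finger_gap: 0.749
grasp_force: 30.0
t: 26.6
tool_pos: [611.9, 204.4, 119.1]
orientation: [180.0, -0.0, 90.0]
wrist_force: [0.1, 0.0, -1.3]
finger_gap: 0.748
grasp_force: 30.0
[611.70462966 204.36707191 118.91300977] (array([611.91, 269.86]), np.float64(224.7))
[611.6233442  204.38013497 118.75632534] (array([611.76, 269.9 ]), np.float64(226.8))
```

```bash
python3 -m handwheel '[[[2.5,0,0,0,0,0,0.6],[3.95,0.02,0,0,0,0,0.6],[0,0,2,0,0,0,0.6],[0,0,2,0,0,0,0.6],[0,0,1.3,0,0,0,0.6],[0,0,0,0,0,0,0.6],[0,0,0,0,0,0,0.6],[0,0,0,0,0,0,0.6],[0,0,0,0,0,0,0.6]]]'
```

```text
t: 27.82
tool_pos: [612.3, 269.0, 66.4]
orientation: [179.9, -0.0, 90.0]
wrist_force: [-0.0, -0.5, -1.8]
finger_gap: 0.749
grasp_force: 30.0
```

```bash
python3 -m handwheel '[[[0,-0.05,0.25,0,0,0,0.6],[0,0,0.2,0,0,0,0.6],[0,0,0.1,0,0,0,0.6],[0,0,0.05,0,0,0,0.6],[0,0,0,0,0,0,0.6],[0,0,0,0,0,0,0.6],[0,0,0,0,0,0,0.6],[0,0,0,0,0,0,0.6]]]'
```

```text
t: 28.82
tool_pos: [611.2, 268.9, 59.8]
orientation: [-180.0, 0.0, 90.0]
wrist_force: [-4.4, -1.5, 5.7]
finger_gap: 0.744
grasp_force: 30.0
```

```bash
python3 -m handwheel '[[[0,0,0,0,0,0,0.82],[0,0,0,0,0,0,0.9],[0,0,0,0,0,0,1],[0,0,0,0,0,0,1],[0,0,-2,0,0,0,1],[0,0,-4,0,0,0,1],[0,0,-5,0,0,0,1],[-2,0,-3,0,0,0,1],[-4,-1,0,0,0,0,1],[0,0,0,0,0,0,1],[0,0,0,0,0,0,1],[0,0,0,0,0,0,1],[0,0,0,0,0,0,1]]]'
python3 - <<'E'
from h import *
d=shot("wrist"); print(ctrl.sense()["tool_pos"])
for k in ("prl","srl"): print(k,fit(d,*M[k],611.5,270,R=4))
E
```

```text
t: 30.45
tool_pos: [601.2, 209.6, 199.3]
orientation: [-180.0, -0.0, 90.0]
wrist_force: [-0.1, 0.9, 0.4]
finger_gap: 1.002
grasp_force: 0.0
[601.15562573 209.50072644 199.24179001]
prl (array([611.11, 269.82]), np.float64(254.9))
srl (array([611.82, 268.38]), np.float64(201.2))
```

```bash
python3 -m handwheel '[[[-2.5,-0.8,0,0,0,0,1],[-4.5,-1.5,0,0,0,0,1],[-5.5,-1.8,0,0,0,0,1],[-5.5,-1.8,0,0,0,0,1],[-5.5,-1.8,0,0,0,0,1],[-4.5,-1.5,0,0,0,0,1],[-3.5,-1.2,0,0,0,0,1],[-2.4,-0.8,0,0,0,0,1],[0,0,0,0,0,0.16,1],[0,0,0,0,0,0,1],[0,0,0,0,0,0,1],[0,0,0,0,0,0,1],[0,0,0,0,0,0,1]]]'
python3 - <<'E'
from h import *
d=shot("wrist"); s=ctrl.sense(); p=s["tool_pos"]; print(p,s["orientation"])
r=fit(d,*M["SN"],488.7,-115,-9.2,R=4)[0]; print(r)
R=Ro.from_euler("xyz",s["orientation"],degrees=True).as_matrix(); print(R.T@(np.array([r[0],r[1],79.5])-p)/10)
draw(d,[("SN",r)],"pics/w5.png",(160,60,420,260))
E
```

```text
t: 32.12
tool_pos: [489.2, -129.7, 199.5]
orientation: [-180.0, -0.0, 80.9]
wrist_force: [-0.6, 0.7, 0.6]
finger_gap: 1.001
grasp_force: 0.0
[ 489.17316639 -129.79792344  199.49581433] [-1.79998040e+02 -1.65301497e-03  8.08717523e+01]
[ 488.98 -114.08   -9.1 ]
[ 1.54847603 -0.26801832 11.99963529]
```

View pics/w5.png

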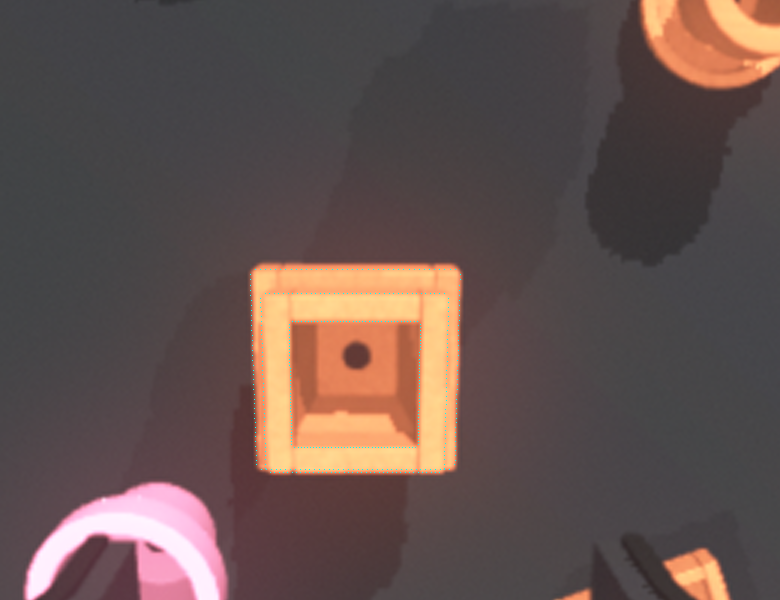

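```bash
python3 -m handwheel '[[[1.52,-0.27,3,0,0,0,1],[0,0,5,0,0,0,1],[0,0,3,0,0,0,1],[0,0,1,0,0,0,1],[0,0,0,0,0,0,1],[0,0,0,0,0,0,1],[0,0,0,0,0,0,1],[0,0,0,0,0,0,1],[0,0,0,0,0,0,0.5],[0,0,0,0,0,0,0.5],[0,0,0,0,0,0,0.5],[0,0,0,0,0,0,0.5],[0,0,0,0,0,0,0.5]]]'
```

```text
t: 33.8
tool_pos: [488.8, -114.6, 79.5]
orientation: [-180.0, -0.0, 80.8]
wrist_force: [-0.7, 0.9, 0.1]
finger_gap: 0.616
grasp_force: 30.0
```

```bash
python3 -m handwheel '[[[0,0,-0.5,0,0,0,0.5],[0,0,-1.5,0,0,0,0.5],[0,0,-3,0,0,0,0.5],[0,0,-4,0,0,0,0.5],[0,0,-3,0,0,0,0.5],[-2,-0,0,0,0,0,0.5],[-3.2,3,0,0,0,0,0.5],[-4,3.5,0,0,0,0,0.5],[-4,3.5,0,0,0,0,0.5],[-3,2.5,0,0,0,0,0.5],[-2,1.74,0,0,0,0,0.5],[0,0,0,0,0,-0.125,0.5],[0,0,2,0,0,-0.125,0.5],[0,0,3,0,0,-0.125,0.5],[0,0,3,0,0,0,0.5],[0,0,0,0,0,0,0.5],[0,0,0,0,0,0,0.5],[0,0,0,0,0,0,0.5],[0,0,0,0,0,0,0.5],[0,0,0,0,0,0,0.5]]]'
cat > m.py <<'E'
from h import *; import sys
k,x,y,a,z=sys.argv[1],*map(float,sys.argv[2:])
for i in range(2):
    d=shot("wrist"); s=ctrl.sense(); r=fit(d,*M[k],x,y,a,R=4); v=r[0]
R=Ro.from_euler("xyz",s["orientation"],degrees=True).as_matrix(); print(s["tool_pos"].round(1),s["orientation"].round(2),r,"tool cm",(R.T@(np.array([v[0],v[1],z])-s["tool_pos"])/10).round(2))
E
python3 m.py sss 587.4 -258.5 12.3 67
```

```text
t: 36.3
tool_pos: [600.6, -317.2, 120.3]
orientation: [180.0, 0.0, 102.3]
wrist_force: [-0.5, 0.1, -0.9]
finger_gap: 0.619
grasp_force: 30.0
[ 600.4 -317.1  119.8] [1.7999e+02 1.0000e-02 1.0229e+02] (array([ 588.73, -258.73,   12.72]), np.float64(225.8)) tool cm [5.95 0.1  5.28]
```

```bash
python3 -m handwheel '[[[2.5,0,0,0,0,-0.004,0.5],[3.4,0.1,0,0,0,0,0.5],[0,0,2,0,0,0,0.5],[0,0,2,0,0,0,0.5],[0,0,1.25,0,0,0,0.5],[0,0,0,0,0,0,0.5],[0,0,0,0,0,0,0.5],[0,0,0,0,0,0,0.5],[0,0,0,0,0,0,0.5]]]'
```

```text
t: 37.52
tool_pos: [589.0, -259.5, 67.8]
orientation: [179.9, 0.0, 102.5]
wrist_force: [-0.1, 0.6, -0.2]
finger_gap: 0.615
grasp_force: 30.0
```

```bash
python3 -m handwheel '[[[0,0,0.25,0,0,0,0.5],[0,0,0.2,0,0,0,0.5],[0,0,0.1,0,0,0,0.5],[0,0,0.02,0,0,0,0.5],[0,0,0,0,0,0,0.5],[0,0,0,0,0,0,0.5],[0,0,0,0,0,0,0.5],[0,0,0,0,0,0,0.5]]]'
```

```text
t: 38.52
tool_pos: [588.6, -259.2, 61.5]
orientation: [-180.0, -0.0, 102.5]
wrist_force: [-3.9, 1.7, 5.4]
finger_gap: 0.622
grasp_force: 30.0
```

```bash
python3 -m handwheel '[[[0,0,0,0,0,0,0.72],[0,0,0,0,0,0,0.85],[0,0,0,0,0,0,1],[0,0,0,0,0,0,1],[0,0,-2,0,0,0,1],[0,0,-4,0,0,0,1],[0,0,-5,0,0,0,1],[-2,0,-3,0,0,0,1],[-4,0,0,0,0,0,1],[0,0,0,0,0,0,1],[0,0,0,0,0,0,1],[0,0,0,0,0,0,1],[0,0,0,0,0,0,1]]]'
python3 m.py pss 588.7 -258.7 12.5 67; python3 m.py sss 588.7 -258.7 12.5 67
```

```text
t: 40.15
tool_pos: [601.6, -316.9, 201.3]
orientation: [-180.0, -0.0, 102.6]
wrist_force: [0.6, -0.6, 0.2]
finger_gap: 1.001
grasp_force: 0.0
[ 601.7 -317.2  201.3] [-1.7999e+02 -1.0000e-02  1.0256e+02] (array([ 588.92, -258.97,   12.83]), np.float64(202.9)) tool cm [ 5.96  0.02 13.43]
[ 601.7 -317.5  201.3] [-1.8000e+02 -1.0000e-02  1.0254e+02] (array([ 589.06, -258.13,   12.63]), np.float64(143.9)) tool cm [ 6.06  0.06 13.43]
```

```bash
python3 -m handwheel '[[[2.2,-0.7,0,0,0,0,1],[4,-1.4,0,0,0,0,1],[5,-1.7,0,0,0,0,1],[4.5,-1.5,0,0,0,0,1],[3,-1,0,0,0,0,1],[2,-0.64,0,0,0,0,1],[0,0,0,0,0,0.126,1],[0,0,0,0,0,0.126,1],[0,0,0,0,0,0.126,1],[0,0,0,0,0,0,1],[0,0,0,0,0,0,1],[0,0,0,0,0,0,1],[0,0,0,0,0,0,1]]]'
python3 m.py SL 489 -114.2 -9.1 50
```

```text
t: 41.98
tool_pos: [489.0, -130.8, 201.3]
orientation: [-180.0, 0.0, 80.9]
wrist_force: [-0.6, -0.6, -0.2]
finger_gap: 0.996
grasp_force: 0.0
[ 489.  -130.8  201.4] [180.     0.    80.89] (array([ 489.22, -113.76,   -9.72]), np.float64(295.8)) tool cm [ 1.68 -0.25 15.14]
```

```bash
python3 -m handwheel '[[[1.65,-0.25,3,0,0,0.009,1],[0,0,5,0,0,0,1],[0,0,5,0,0,0,1],[0,0,2.1,0,0,0,1],[0,0,0,0,0,0,1],[0,0,0,0,0,0,1],[0,0,0,0,0,0,1],[0,0,0,0,0,0,1],[0,0,0,0,0,0,0.6],[0,0,0,0,0,0,0.6],[0,0,0,0,0,0,0.6],[0,0,0,0,0,0,0.6],[0,0,0,0,0,0,0.6]]]'
```

```text
t: 43.7
tool_pos: [489.1, -114.1, 50.4]
orientation: [-180.0, -0.0, 80.3]
wrist_force: [-0.7, -0.3, 0.9]
finger_gap: 0.736
grasp_force: 30.0
```

```bash
python3 -m handwheel '[[[0,0,-0.5,0,0,0,0.6],[0,0,-1.5,0,0,0,0.6],[0,0,-3,0,0,0,0.6],[0,0,-5,0,0,0,0.6],[0,0,-4,0,0,0,0.6],[2,-1,0,0,0,0,0.6],[3.5,-1.8,0,0,0,0,0.6],[4.8,-2.5,0,0,0,0,0.6],[5,-2.5,0,0,0,0,0.6],[5,-2.5,0,0,0,0,0.6],[4.3,-2.2,0,0,0,0,0.6],[3,-1.6,0,0,0,0,0.6],[2,-1,0,0,0,0,0.6],[0,0,0,0,0,-0.166,0.6],[0,0,2,0,0,-0.166,0.6],[0,0,3,0,0,-0.165,0.6],[0,0,3,0,0,0,0.6],[0,0,0,0,0,0,0.6],[0,0,0,0,0,0,0.6],[0,0,0,0,0,0,0.6]]]'
python3 -m handwheel '[[[0,0,0,0,0,0,0.6],[0,0,0,0,0,0,0.6]]]'
python3 m.py ssl 369.4 264.8 18.8 62
```

```text
t: 46.2
tool_pos: [390.8, 203.5, 111.8]
orientation: [179.9, -0.0, 108.8]
wrist_force: [0.3, 0.1, -2.3]
finger_gap: 0.733
grasp_force: 30.0
t: 46.45
tool_pos: [390.3, 203.2, 110.9]
orientation: [179.9, 0.0, 108.8]
wrist_force: [1.1, -0.1, -2.2]
finger_gap: 0.732
grasp_force: 30.0
[390.1 203.1 110.6] [179.97   0.   108.81] (array([369.98, 264.17,  18.72]), np.float64(233.8)) tool cm [6.43 0.06 4.86]
```

```bash
python3 -m handwheel '[[[2.5,0,0,0,0,0,0.6],[3.93,0.06,0,0,0,0,0.6],[0,0,2,0,0,0,0.6],[0,0,1.8,0,0,0,0.6],[0,0,1,0,0,0,0.6],[0,0,0,0,0,0,0.6],[0,0,0,0,0,0,0.6],[0,0,0,0,0,0,0.6],[0,0,0,0,0,0,0.6]]]'
```

```text
t: 47.68
tool_pos: [370.2, 264.2, 62.9]
orientation: [179.9, -0.0, 108.8]
wrist_force: [0.5, -0.7, -1.5]
finger_gap: 0.731
grasp_force: 30.0
```

```bash
python3 -m handwheel '[[[0,0,0.25,0,0,0,0.6],[0,0,0.2,0,0,0,0.6],[0,0,0.1,0,0,0,0.6],[0,0,0.03,0,0,0,0.6],[0,0,0,0,0,0,0.6],[0,0,0,0,0,0,0.6],[0,0,0,0,0,0,0.6],[0,0,0,0,0,0,0.6]]]'
```

```text
t: 48.68
tool_pos: [369.8, 264.1, 56.6]
orientation: [180.0, 0.0, 108.8]
wrist_force: [-0.8, 0.9, -2.0]
finger_gap: 0.733
grasp_force: 30.0
```

```bash
python3 -m handwheel '[[[0,0,0.04,0,0,0,0.6],[0,0,0.04,0,0,0,0.6],[0,0,0,0,0,0,0.6],[0,0,0,0,0,0,0.6],[0,0,0,0,0,0,0.6]]]'
```

```text
t: 49.3
tool_pos: [369.8, 264.2, 56.3]
orientation: [-180.0, 0.0, 108.8]
wrist_force: [-2.5, -1.1, 5.5]
finger_gap: 0.734
grasp_force: 30.0
```

Contact. I release, rise, back off and check everything.

```bash
python3 -m handwheel '[[[0,0,0,0,0,0,0.82],[0,0,0,0,0,0,0.9],[0,0,0,0,0,0,1],[0,0,0,0,0,0,1],[0,0,-2,0,0,0,1],[0,0,-4,0,0,0,1],[0,0,-5,0,0,0,1],[-2,0,-3,0,0,0,1],[-4,0,0,0,0,0,1],[0,0,0,0,0,0,1],[0,0,0,0,0,0,1],[0,0,0,0,0,0,1],[0,0,0,0,0,0,1]]]'
python3 m.py psl 370 264.2 18.7 67; python3 m.py ssl 370 264.2 18.7 67
python3 -m handwheel '[[[-4,0,0,0,0,0,1],[-5,0,0,0,0,0,1],[-5,0,0,0,0,0,1],[-4,0,0,0,0,0,1],[0,0,0,0,0,0,1],[0,0,0,0,0,0,1]]]'
python3 - <<'E'
import cv2; from h import *
a=shot("top")["image"][:,:,::-1]; cv2.imwrite("pics/top9.png",cv2.resize(a[110:320,90:480],None,fx=2,fy=2,interpolation=cv2.INTER_CUBIC))
E
```

```text
t: 50.92
tool_pos: [388.7, 207.9, 195.4]
orientation: [-180.0, -0.0, 108.9]
wrist_force: [-0.7, -0.5, -0.1]
finger_gap: 0.998
grasp_force: 0.0
[388.8 207.7 195.5] [-179.97   -0.    108.87] (array([370.43, 263.45,  19.09]), np.float64(231.9)) tool cm [ 5.87  0.07 12.85]
[389.  207.6 195.6] [-179.99   -0.    108.85] (array([370.53, 264.03,  18.89]), np.float64(181.9)) tool cm [ 5.94  0.08 12.86]
t: 51.88
tool_pos: [446.9, 37.3, 195.6]
orientation: [-180.0, -0.0, 108.8]
wrist_force: [0.0, -0.0, 0.2]
finger_gap: 0.997
grasp_force: 0.0
```

View pics/top9.png

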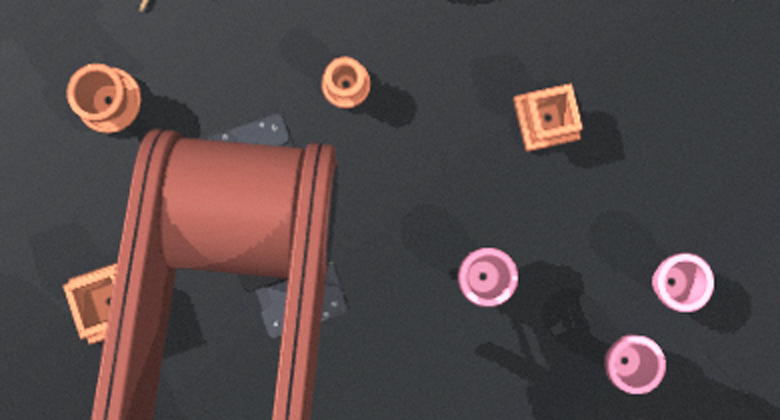

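Four pots show upright in their own saucers: round large (100,95), round small (346,82), square small (550,117) and square large (95,305). The medium one is hidden under the arm here, but the wrist camera showed it centred to within 1.6 mm after release. The decoys have not moved.

```bash
python3 -c "
from station import finish_job
print(finish_job())"
```

```text
the job is handed in; nothing more can be done
None
```

All five pots stand upright in their matching saucers, each within about 2 mm of centre and the square ones parallel to their saucers within about 0.2°; the job was handed in at about 52 s.

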